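# Heft two bead cartridges and press the full one home

## Robot

A 6-joint arm with a two-finger parallel gripper is mounted at the origin on a cart in front of the work surface, level with it; the furniture and walls round the work are solid. World frame = base frame: x ahead of the robot, y to its left, z up, the work surface at z = 0. Lengths are in m, angles in rad, forces in N, time in s.
With the tool pointing down it reaches from about 0.375 to 0.925 m from the base axis. Payload 5.7 kg.
Tool frame: the origin (TCP) lies at the very end of the fingers, on their centre line; the grasp point (between the pads) lies 19 mm behind it; z points along the fingers, y is the line along which they close (so a half turn about z gives the same grasp; the last joint's range is limited). The gripper opens to 85 mm and grips with 20 to 120 N. Pads are 22 mm wide; open, the fingers measure 114 mm over their backs; the gripper's body (76 mm by 85 mm) begins 54 mm behind the grasp point. The pads swing forward as they close: fully open they stand 13 mm farther back than shut.
Start: joints at [-1.267, 0.359, 1.51, -0, 1.272, -0.115], TCP at [0.244, -0.548, 0.231] pointing down, gripper open.
Joint ranges: [-2.97, 2.97], [-1.01, 2.36], [0.21, 2.38], [-0.96, 4.11], [0.2, 2.71], [-2.98, 2.98]. Speed limits (rad/s): [2.39, 2.39, 3.14, 3.14, 3.14, 3.14].

## Interface

Orientations are given as a 3x3 rotation matrix whose columns are the frame's x, y, z axes.
In Python, from station import bot gives the robot as it stands.
- The arm moves only by the tool carry_out, never from a script. Its argument "motion" is a list of rows, each an object of numbers: "gripper": the finger opening in cm, from 0 to 8.54; "tx", "ty", "tz": the shift along the tool's x, y, z in cm; "rx", "ry", "rz": the turn, a rotation vector about the tool's x, y, z in rad. In form: [{"gripper": .., "tx": .., "ty": .., "tz": .., "rx": .., "ry": .., "rz": ..}, ...]. A call has exactly 8 rows; each row is the pose to reach, as a shift and turn from the pose commanded when the call began, along the tool's axes at that moment; what a row does not reach only later rows make up. A row lasts 1/8 s, in which the tool goes at most 62.5 mm and 10.7 degrees, less where a joint would pass 70% of its speed; a pose out of reach is approached as far as the arm can. A call with a gripper value outside its range is refused whole. The fingers move at their own pace and stop on an object; the grip force is fixed at half the most. Time passes only in rows, so rows that repeat a pose let the fingers close, or fill a call up. It gives the time, the measured TCP pose, the force, the opening and the grip force at its end, in the units of the state.
- bot.read_state(): the state, without advancing time (a new reading comes with each control period).
- bot.capture(name): name is "scene" or "top"; returns a dict with "img" (384x512x3 uint8, red, green, blue), "depth" (384x512 float32, m along the optical axis (not along the pixel's ray), 0 where there is no reading), "fx", "fy", "cx", "cy" (pixels), "k1" (the pictures are not rectified: a ray, as slopes to the right and down, at radius r is drawn at 1 + k1 r^2 times it, then the intrinsics apply), "R" (3x3) and "t" (3): a world point X has camera coordinates R X + t. Camera axes: x right, y down, z forward; pixel columns grow to the right and rows downward; lengths in m; the calibration is good to about 2 mm. A picture is of the moment at which its call begins.
- bot.hand_in(): hands the job in; it is judged then, once.
The state is a dict: "time_s": time; "joint_positions": joint angles; "qd": joint speeds; "joint_efforts": joint torques, N m; "position": TCP position; "orientation": TCP orientation; "ft_force": force on the tool from outside, world axes, zero at the start; "ft_torque": the same for the moment, N m; "finger_gap": finger opening in m; "grasp_force": force on a finger pad.
Only numpy, scipy, OpenCV 4.12 (cv2) and the standard library are available. Lean on these libraries where they do the work, as an engineer would, in place of code of your own. Each camera call takes 0.05 s, during which the arm holds its last target. There are 200 camera calls.

## Task

One of the two identical orange bead cartridges is full and the other is nearly empty; lift each to feel which is heavier. Put the heavier one upright into the square well of the blue dock and press it down gently, with no more than 25 N, until its pad is fully home, and stand the lighter one upright in the cork-floored tray. Leave everything else on the bench where it is.

Things in the scene. Friction and masses are not known exactly. Their poses are not given: they have to be found in the camera images.
- cartridge_1_center (a point): centre, half-way up (50 mm over its underside), of cartridge 1: sealed bead cartridge, an upright orange square box 44 x 44 x 100 mm with rounded edges, paper band and black cap, all rigid; looks exactly like the other one. One of the two is full and weighs clearly more (about 2 to 4 N more) than the other; which one changes from time to time. Either is under 0.65 kg. Axes of the cartridge: z is up, x and y are square to its sides.
- cartridge_2_center (a point): centre, half-way up (50 mm over its underside), of cartridge 2: sealed bead cartridge, an upright orange square box 44 x 44 x 100 mm with rounded edges, paper band and black cap, all rigid; looks exactly like the other one. One of the two is full and weighs clearly more (about 2 to 4 N more) than the other; which one changes from time to time. Either is under 0.65 kg. Axes of the cartridge: z is up, x and y are square to its sides.
- cartridge_1: cartridge 1 itself; origin at the centre of its underside
- cartridge_2: cartridge 2 itself; origin at the centre of its underside
- dock: blue dock, a block 92 x 92 x 60 mm on a dark foot plate 120 (x) x 92 (y) mm, fixed to the bench, with a black knob on its -x face and a brass nipple on its +x face; origin at the centre of its underside. A cartridge fits its well either way round, in any of the four turns.
- dock_mouth (a point): centre of the dock's square well, level with its rim, 60 mm over the bench. The well is 52 x 52 mm with a 5 mm lead-in chamfer; its sides are parallel to the x and y of the dock. z is up. The height of the seat under the pad is set differently each time and not known: the top of the pad, fully home, lies anywhere from 26 to 46 mm below the rim, so the stop has to be felt.
- pad (a joint): how far the pad at the bottom of the well is pushed down (m): 0 = up, 0.014 = fully home against its stop. It starts at 0 to 0.004, moves at about 8 N of total load (weight of the cartridge included), does not spring back, and then meets a rubber stop that yields about 1 mm per 10 N. It carries a resting cartridge without moving.
- tray: square wooden tray with a cork floor, 118 x 118 x 30 mm outside, 106 x 106 mm inside, fixed to the bench; origin at the centre of its underside
- tray_floor (a point): centre of the top of the tray's cork floor, 8 mm over the bench; the tray's rim is 22 mm above it. z is up.
- varnish_tin: bystander, closed tin, 58 mm across, 72 mm high; origin under its centre
- masking_tape: bystander, roll of masking tape lying flat, 98 mm across, 25 mm high; origin under its centre
- eraser: bystander, pink eraser 20 x 44 x 12 mm; origin under its centre
- marker: bystander, blue and white marker lying down, 17 x 135 x 16 mm, along its y; origin under its centre
- gourd: bystander, small dried gourd, 61 mm across, 48 mm high; origin under its centre
Mind the look-alikes: they are no part of the job. Leave any green look-alike of the cartridge_2 alone.

How it is judged:
By the outcome, as a careful person would: the job done as asked, in the order asked, and still so for the second after the job is handed in, with the robot touching nothing.
It also fails if it takes over 72 s, if anything falls off the work surface, if the arm or the gripper's body presses on something with over 40 N, if the wrist force passes 120 N, or if a joint passes its speed limit or range.

## Working session

There is one attempt and no reset: what is moved stays moved. The work goes in short steps, Python scripts to look and compute and a tool call to move; the robot and the scene stay as the last step left them, time stands still between calls to the robot, and variables do not carry over. Pictures are saved under pics/ and viewed, at most 10 in all, crops included, and the job is handed in when it is done.

Besides the shell and the picture viewer there is one more tool, called after ">>>" as name([rows], argument=value, ...), one row to a line, values as JSON. carry_out: Moves the arm, as the interface text tells. Its arguments: {"type":"object","properties":{"motion":{"type":"array"}},"required":["motion"]}

```bash
mkdir -p pics; cat > h.py <<'E'
import numpy as np, cv2
from station import bot
def cap(n):
    return bot.capture(n)
def world(c,uv,depth=None):
    # pixels -> world using depth
    uv=np.atleast_2d(np.array(uv,float))
    s=(uv-[c['cx'],c['cy']])/[c['fx'],c['fy']]
    u=s.copy()
    for _ in range(20): u=s/(1+c['k1']*(u**2).sum(1,keepdims=True))
    d=c['depth'][uv[:,1].astype(int),uv[:,0].astype(int)] if depth is None else depth
    P=np.c_[u,np.ones(len(u))]*np.reshape(d,(-1,1))
    return (P-c['t'])@c['R']
def cloud(c):
    h,w=c['depth'].shape
    v,u=np.mgrid[:h,:w]
    return world(c,np.c_[u.ravel(),v.ravel()],c['depth'].ravel()).reshape(h,w,3)
E
python3 - <<'E'
from h import *
a=cap('scene');b=cap('top')
cv2.imwrite('pics/s.png',a['img'][...,::-1]);cv2.imwrite('pics/t.png',b['img'][...,::-1])
s=bot.read_state();print(s)
np.save('top.npy',b,allow_pickle=True);np.save('scene.npy',a,allow_pickle=True)
E
```

```text
{'time_s': 0.1, 'joint_positions': array([-1.26712111e+00,  3.59431097e-01,  1.51135587e+00, -1.00653758e-05,
        1.27253112e+00, -1.15119152e-01]), 'qd': array([ 0.00032657, -0.00127591, -0.00397895,  0.00064425,  0.00054418,
        0.0013007 ]), 'joint_efforts': array([-4.16224848e-04, -5.28651237e+01, -2.79351479e+01, -1.63532050e-04,
        4.91904473e-03, -2.09027684e-05]), 'position': array([ 0.24378154, -0.54754053,  0.23052673]), 'orientation': array([[ 9.13578728e-01,  4.06661570e-01, -5.25135032e-04],
       [ 4.06661865e-01, -9.13577269e-01,  1.64360482e-03],
       [ 1.88639487e-04, -1.71511479e-03, -9.99998511e-01]]), 'ft_force': array([-0.32217276, -0.15497906, -0.52049679]), 'ft_torque': array([ 0.03715332, -0.00160325, -0.0134519 ]), 'grasp_force': 0.0, 'finger_gap': 0.08528052759348236}
```

View pics/t.png

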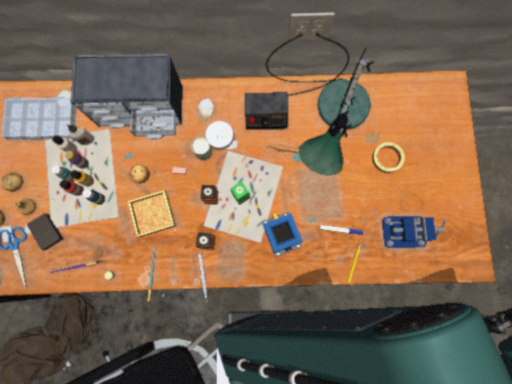

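View pics/s.png

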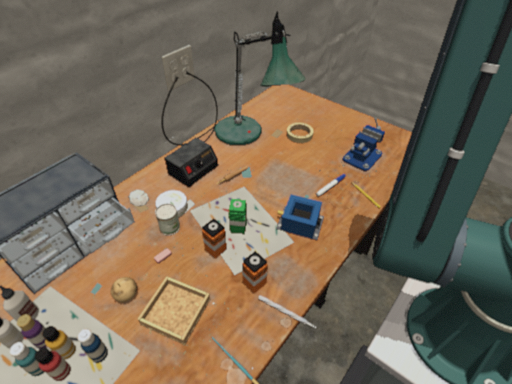

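The top view shows cartridges with black/orange caps at about (209,193) and (205,240), and a green look-alike at (240,190). The dock is at (283,233) and the tray at (151,214). In the scene view, the orange ones at (214,238) and (255,270) fit the description and the green one at (238,215) does not. I'll confirm with one crop and measure.

```bash
python3 - <<'E'
from h import *
a=np.load('scene.npy',allow_pickle=True).item();b=np.load('top.npy',allow_pickle=True).item()
x=cv2.resize(a['img'][185:345,130:335],None,fx=3,fy=3,interpolation=cv2.INTER_CUBIC)
cv2.imwrite('pics/c1.png',x[...,::-1])
W=cloud(b);W2=cloud(a)
print('campos',-b['R'].T@b['t'],-a['R'].T@a['t'])
def rect(n,W,box,z0,z1):
    u0,v0,u1,v1=box;P=W[v0:v1,u0:u1].reshape(-1,3)
    P=P[(P[:,2]>z0)&(P[:,2]<z1)]
    r=cv2.minAreaRect((P[:,:2]*1000).astype(np.float32));print(n,len(P),'z',np.median(P[:,2]).round(4),P[:,:2].mean(0).round(4),np.round(r[0],1),np.round(r[1],1),round(r[2],1))
for n,bx,z in [('A',(193,175,226,208),(.085,.12)),('B',(189,225,222,257),(.085,.12)),('green',(226,175,256,206),(.06,.12)),('dock',(258,205,305,260),(.05,.07)),('tray',(122,183,180,245),(.022,.04)),('trayfloor',(138,200,165,230),(0,.02))]:
    rect(n,W,bx,*z)
for n,bx,z in [('A2',(195,210,235,265),(.085,.12)),('B2',(235,245,275,300),(.085,.12)),('dock2',(270,185,330,245),(.05,.07)),('tray2',(130,270,220,350),(.022,.04))]:
    rect(n,W2,bx,*z)
E
```

```text
campos [0.34319344 0.02364063 1.26313314] [0.15573397 0.54898779 0.78763966]
A 216 z 0.1004 [0.5851 0.1751] [585.4 176.5] [44.6 42.5] 88.1
B 221 z 0.1008 [0.4422 0.1876] [442.6 188.6] [42.1 42.8] 81.4
green 243 z 0.0999 [0.5849 0.0809] [587.8  81.3] [43.1 44.2] 33.0
dock 663 z 0.0597 [ 0.4618 -0.0459] [462.8 -46. ] [93.2 95. ] 19.6
tray 348 z 0.03 [0.5367 0.3634] [538.  362.5] [118.6 118.2] 15.7
trayfloor 786 z 0.0092 [0.5369 0.3665] [535.4 366.4] [97.9 84.5] 1.5
A2 318 z 0.0987 [0.5833 0.1719] [584.5 148.4] [99.  42.9] 86.7
B2 358 z 0.099 [0.4397 0.1905] [442.6 188. ] [43.  43.6] 80.5
dock2 672 z 0.0589 [ 0.4611 -0.0434] [462.7 -46.5] [92.1 95.9] 19.5
tray2 757 z 0.0286 [0.5475 0.3681] [574.8 372.7] [196.9 118.5] 16.0
```

View pics/c1.png

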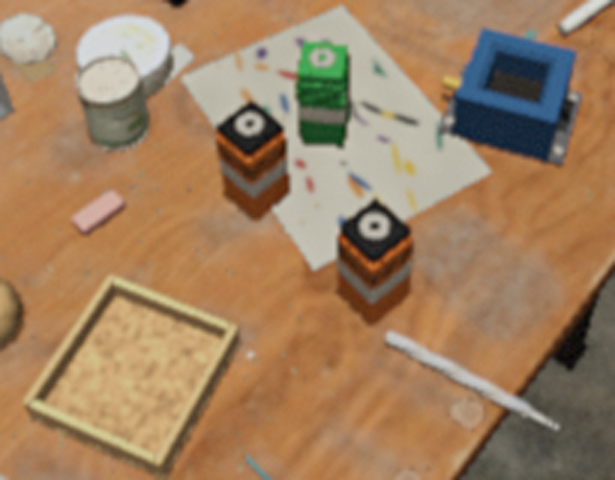

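The crop confirms it. The two orange boxes are A at about (0.585, 0.176) and B at about (0.443, 0.188); the green one stands apart and stays untouched. Next I'll work out the move to A, closing along x to stay clear of the green one.

```bash
cat >> h.py <<'E'
def go(x,y,z,th):
    """shift (cm) and rotvec in tool axes to target with closing direction th (deg)"""
    from scipy.spatial.transform import Rotation as Ro
    s=bot.read_state();R=s['orientation'];t=np.radians(th)
    T=np.c_[[-np.sin(t),np.cos(t),0],[np.cos(t),np.sin(t),0],[0,0,-1]]
    print('t',(R.T@(np.array([x,y,z])-s['position'])*100).round(2),'r',Ro.from_matrix(R.T@T).as_rotvec().round(3),'F',s['ft_force'].round(2),'gap',round(s['finger_gap'],4),'t',s['time_s'])
E
python3 - <<'E'
from h import *
go(.585,.1763,.2,-2)
E
```

```text
t [ 60.61 -52.25   3.15] r [-1.000e-03 -1.000e-03 -1.117e+00] F [-0.32 -0.15 -0.52] gap 0.0853 t 0.1
```

>>> carry_out([
  {"gripper": 8.5, "tx": 60.6, "ty": -52.2, "tz": 3.1, "rx": 0, "ry": 0, "rz": -1.117},
  {"gripper": 8.5, "tx": 60.6, "ty": -52.2, "tz": 3.1, "rx": 0, "ry": 0, "rz": -1.117},
  {"gripper": 8.5, "tx": 60.6, "ty": -52.2, "tz": 3.1, "rx": 0, "ry": 0, "rz": -1.117},
  {"gripper": 8.5, "tx": 60.6, "ty": -52.2, "tz": 3.1, "rx": 0, "ry": 0, "rz": -1.117},
  {"gripper": 8.5, "tx": 60.6, "ty": -52.2, "tz": 3.1, "rx": 0, "ry": 0, "rz": -1.117},
  {"gripper": 8.5, "tx": 60.6, "ty": -52.2, "tz": 3.1, "rx": 0, "ry": 0, "rz": -1.117},
  {"gripper": 8.5, "tx": 60.6, "ty": -52.2, "tz": 3.1, "rx": 0, "ry": 0, "rz": -1.117},
  {"gripper": 8.5, "tx": 60.6, "ty": -52.2, "tz": 3.1, "rx": 0, "ry": 0, "rz": -1.117},
])

```text
time_s: 1.1
position: [0.4577, -0.0943, 0.2118]
orientation: [[0.035, 0.999, 0.0], [0.999, -0.035, -0.0], [-0.0, 0.0, -1.0]]
ft_force: [1.0, 0.1, 0.2]
finger_gap: 0.0848
grasp_force: 0.0
```

```bash
python3 - <<'E'
from h import *
go(.585,.1763,.2,-2);print(bot.read_state()['position'])
E
```

```text
t [27.5  11.77  1.19] r [ 0.  0. -0.] F [1.02 0.1  0.22] gap 0.0848 t 1.1
[ 0.45768037 -0.09434799  0.2118472 ]
```

>>> carry_out([
  {"gripper": 8.5, "tx": 27.5, "ty": 11.8, "tz": 1.2, "rx": 0, "ry": 0, "rz": 0},
  {"gripper": 8.5, "tx": 27.5, "ty": 11.8, "tz": 1.2, "rx": 0, "ry": 0, "rz": 0},
  {"gripper": 8.5, "tx": 27.5, "ty": 11.8, "tz": 1.2, "rx": 0, "ry": 0, "rz": 0},
  {"gripper": 8.5, "tx": 27.5, "ty": 11.8, "tz": 1.2, "rx": 0, "ry": 0, "rz": 0},
  {"gripper": 8.5, "tx": 27.5, "ty": 11.8, "tz": 1.2, "rx": 0, "ry": 0, "rz": 0},
  {"gripper": 8.5, "tx": 27.5, "ty": 11.8, "tz": 1.2, "rx": 0, "ry": 0, "rz": 0},
  {"gripper": 8.5, "tx": 27.5, "ty": 11.8, "tz": 1.2, "rx": 0, "ry": 0, "rz": 0},
  {"gripper": 8.5, "tx": 27.5, "ty": 11.8, "tz": 1.2, "rx": 0, "ry": 0, "rz": 0},
])

```text
time_s: 2.1
position: [0.5841, 0.1732, 0.1998]
orientation: [[0.036, 0.999, -0.001], [0.999, -0.036, -0.0], [-0.0, -0.001, -1.0]]
ft_force: [0.3, -0.4, -0.1]
finger_gap: 0.0851
grasp_force: 0.0
```

```bash
python3 - <<'E'
from h import *
go(.585,.1763,.062,-2);print(bot.read_state()['position'])
a=cap('scene');x=cv2.resize(a['img'][130:290,130:330],None,fx=3,fy=3,interpolation=cv2.INTER_CUBIC)
cv2.imwrite('pics/c2.png',x[...,::-1])
E
```

```text
t [ 0.32  0.09 13.78] r [-0.001  0.    -0.001] F [ 0.28 -0.43 -0.15] gap 0.0851 t 2.1
[0.58406323 0.17317164 0.19984159]
```

View pics/c2.png

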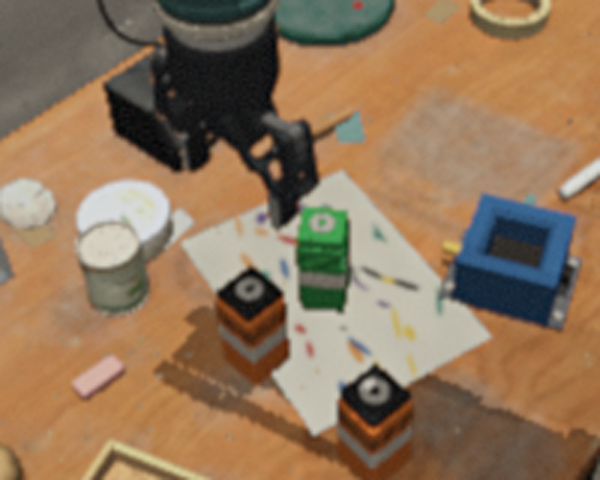

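>>> carry_out([
  {"gripper": 8.5, "tx": 0, "ty": 0, "tz": 6, "rx": 0, "ry": 0, "rz": 0},
  {"gripper": 8.5, "tx": 0, "ty": 0, "tz": 9, "rx": 0, "ry": 0, "rz": 0},
  {"gripper": 8.5, "tx": 0, "ty": 0, "tz": 12, "rx": 0, "ry": 0, "rz": 0},
  {"gripper": 8.5, "tx": 0, "ty": 0, "tz": 13.8, "rx": 0, "ry": 0, "rz": 0},
  {"gripper": 8.5, "tx": 0, "ty": 0, "tz": 13.8, "rx": 0, "ry": 0, "rz": 0},
  {"gripper": 3, "tx": 0, "ty": 0, "tz": 13.8, "rx": 0, "ry": 0, "rz": 0},
  {"gripper": 3, "tx": 0, "ty": 0, "tz": 13.8, "rx": 0, "ry": 0, "rz": 0},
  {"gripper": 3, "tx": 0, "ty": 0, "tz": 13.8, "rx": 0, "ry": 0, "rz": 0},
])

```text
time_s: 3.15
position: [0.5859, 0.1746, 0.0635]
orientation: [[0.035, 0.999, 0.003], [0.999, -0.035, 0.001], [0.001, 0.003, -1.0]]
ft_force: [-0.8, -0.3, 6.4]
finger_gap: 0.0435
grasp_force: 60.4
```

>>> carry_out([
  {"gripper": 3, "tx": 0, "ty": 0, "tz": -1, "rx": 0, "ry": 0, "rz": 0},
  {"gripper": 3, "tx": 0, "ty": 0, "tz": -3, "rx": 0, "ry": 0, "rz": 0},
  {"gripper": 3, "tx": 0, "ty": 0, "tz": -5, "rx": 0, "ry": 0, "rz": 0},
  {"gripper": 3, "tx": 0, "ty": 0, "tz": -5, "rx": 0, "ry": 0, "rz": 0},
  {"gripper": 3, "tx": 0, "ty": 0, "tz": -5, "rx": 0, "ry": 0, "rz": 0},
  {"gripper": 3, "tx": 0, "ty": 0, "tz": -5, "rx": 0, "ry": 0, "rz": 0},
  {"gripper": 3, "tx": 0, "ty": 0, "tz": -5, "rx": 0, "ry": 0, "rz": 0},
  {"gripper": 3, "tx": 0, "ty": 0, "tz": -5, "rx": 0, "ry": 0, "rz": 0},
])

```text
time_s: 4.15
position: [0.5845, 0.1744, 0.1115]
orientation: [[0.035, 0.999, -0.001], [0.999, -0.035, -0.0], [-0.0, -0.001, -1.0]]
ft_force: [-0.2, -0.3, -5.6]
finger_gap: 0.0436
grasp_force: 61.5
```

```bash
python3 - <<'E'
from h import *
F=[]
for _ in range(4): cap('top');F.append(bot.read_state()['ft_force'][2])
print(np.round(F,2)); go(.585,.1763,.0635,-2); print(bot.read_state()['position'])
E
```

```text
[-5.72 -5.56 -5.77 -5.5 ]
t [0.19 0.02 4.84] r [-0. -0. -0.] F [-0.16  0.28 -5.5 ] gap 0.0436 t 4.35
[0.58477681 0.17443751 0.1119137 ]
```

A weighs about 5.5 N. The limit is 6.4 N and the gap at least 2 N, so A should be the full one. The task asks to lift both, so I'll set A back down and feel B as well.

>>> carry_out([
  {"gripper": 3, "tx": 0, "ty": 0, "tz": 2, "rx": 0, "ry": 0, "rz": 0},
  {"gripper": 3, "tx": 0, "ty": 0, "tz": 4, "rx": 0, "ry": 0, "rz": 0},
  {"gripper": 3, "tx": 0, "ty": 0, "tz": 4.8, "rx": 0, "ry": 0, "rz": 0},
  {"gripper": 3, "tx": 0, "ty": 0, "tz": 4.8, "rx": 0, "ry": 0, "rz": 0},
  {"gripper": 8.5, "tx": 0, "ty": 0, "tz": 4.8, "rx": 0, "ry": 0, "rz": 0},
  {"gripper": 8.5, "tx": 0, "ty": 0, "tz": 4.8, "rx": 0, "ry": 0, "rz": 0},
  {"gripper": 8.5, "tx": 0, "ty": 0, "tz": 4.8, "rx": 0, "ry": 0, "rz": 0},
  {"gripper": 8.5, "tx": 0, "ty": 0, "tz": 4.8, "rx": 0, "ry": 0, "rz": 0},
])

```text
time_s: 5.35
position: [0.585, 0.1745, 0.0643]
orientation: [[0.035, 0.999, 0.001], [0.999, -0.035, 0.0], [0.0, 0.001, -1.0]]
ft_force: [0.0, -0.6, -0.2]
finger_gap: 0.0851
grasp_force: 0.0
```

>>> carry_out([
  {"gripper": 8.5, "tx": 0, "ty": 0, "tz": -5, "rx": 0, "ry": 0, "rz": 0},
  {"gripper": 8.5, "tx": 0, "ty": 0, "tz": -10, "rx": 0, "ry": 0, "rz": 0},
  {"gripper": 8.5, "tx": 1.4, "ty": -14.1, "tz": -10, "rx": 0, "ry": 0, "rz": 0.12},
  {"gripper": 8.5, "tx": 1.4, "ty": -14.1, "tz": -10, "rx": 0, "ry": 0, "rz": 0.12},
  {"gripper": 8.5, "tx": 1.4, "ty": -14.1, "tz": -10, "rx": 0, "ry": 0, "rz": 0.12},
  {"gripper": 8.5, "tx": 1.4, "ty": -14.1, "tz": -10, "rx": 0, "ry": 0, "rz": 0.12},
  {"gripper": 8.5, "tx": 1.4, "ty": -14.1, "tz": -10, "rx": 0, "ry": 0, "rz": 0.12},
  {"gripper": 8.5, "tx": 1.4, "ty": -14.1, "tz": -10, "rx": 0, "ry": 0, "rz": 0.12},
])

```text
time_s: 6.35
position: [0.4463, 0.1933, 0.164]
orientation: [[0.155, 0.988, 0.001], [0.988, -0.155, 0.0], [0.0, 0.001, -1.0]]
ft_force: [-0.4, 0.3, -0.5]
finger_gap: 0.0849
grasp_force: 0.0
```

```bash
python3 - <<'E'
from h import *
go(.4426,.1884,.062,-9);print(bot.read_state()['position'])
E
```

```text
t [-0.55 -0.3  10.2 ] r [ 0.001 -0.     0.001] F [-0.44  0.29 -0.46] gap 0.0849 t 6.35
[0.44626308 0.19334662 0.16403377]
```

>>> carry_out([
  {"gripper": 8.5, "tx": -0.5, "ty": -0.3, "tz": 2, "rx": 0, "ry": 0, "rz": 0},
  {"gripper": 8.5, "tx": -0.5, "ty": -0.3, "tz": 5, "rx": 0, "ry": 0, "rz": 0},
  {"gripper": 8.5, "tx": -0.5, "ty": -0.3, "tz": 8, "rx": 0, "ry": 0, "rz": 0},
  {"gripper": 8.5, "tx": -0.5, "ty": -0.3, "tz": 10.2, "rx": 0, "ry": 0, "rz": 0},
  {"gripper": 8.5, "tx": -0.5, "ty": -0.3, "tz": 10.2, "rx": 0, "ry": 0, "rz": 0},
  {"gripper": 3, "tx": -0.5, "ty": -0.3, "tz": 10.2, "rx": 0, "ry": 0, "rz": 0},
  {"gripper": 3, "tx": -0.5, "ty": -0.3, "tz": 10.2, "rx": 0, "ry": 0, "rz": 0},
  {"gripper": 3, "tx": -0.5, "ty": -0.3, "tz": 10.2, "rx": 0, "ry": 0, "rz": 0},
])

```text
time_s: 7.35
position: [0.4418, 0.1891, 0.0631]
orientation: [[0.154, 0.988, 0.002], [0.988, -0.154, 0.001], [0.001, 0.002, -1.0]]
ft_force: [0.5, -1.1, 5.4]
finger_gap: 0.0431
grasp_force: 60.5
```

>>> carry_out([
  {"gripper": 3, "tx": 0, "ty": 0, "tz": 0, "rx": 0, "ry": 0, "rz": 0},
  {"gripper": 3, "tx": 0, "ty": 0, "tz": -3, "rx": 0, "ry": 0, "rz": 0},
  {"gripper": 3, "tx": 0, "ty": 0, "tz": -5, "rx": 0, "ry": 0, "rz": 0},
  {"gripper": 3, "tx": 0, "ty": 0, "tz": -5, "rx": 0, "ry": 0, "rz": 0},
  {"gripper": 3, "tx": 0, "ty": 0, "tz": -5, "rx": 0, "ry": 0, "rz": 0},
  {"gripper": 3, "tx": 0, "ty": 0, "tz": -5, "rx": 0, "ry": 0, "rz": 0},
  {"gripper": 3, "tx": 0, "ty": 0, "tz": -5, "rx": 0, "ry": 0, "rz": 0},
  {"gripper": 3, "tx": 0, "ty": 0, "tz": -5, "rx": 0, "ry": 0, "rz": 0},
])

```text
time_s: 8.35
position: [0.4404, 0.1888, 0.1115]
orientation: [[0.154, 0.988, -0.001], [0.988, -0.154, -0.0], [-0.0, -0.001, -1.0]]
ft_force: [-0.1, 0.8, -2.7]
finger_gap: 0.0434
grasp_force: 62.2
```

```bash
python3 - <<'E'
from h import *
F=[]
for _ in range(4): cap('top');F.append(bot.read_state()['ft_force'][2])
print(np.round(F,2)); go(.4426,.1884,.062,-9); print(bot.read_state()['position'])
E
```

```text
[-2.43 -2.71 -3.06 -2.26]
t [-0.02  0.21  4.99] r [-0.    -0.     0.002] F [ 0.29  0.21 -2.26] gap 0.0435 t 8.55
[0.44057086 0.18887556 0.11188351]
```

B is about 2.5 N, so A is the full one. I'll set B back down and return to A.

>>> carry_out([
  {"gripper": 3, "tx": 0, "ty": 0, "tz": 2, "rx": 0, "ry": 0, "rz": 0},
  {"gripper": 3, "tx": 0, "ty": 0, "tz": 4, "rx": 0, "ry": 0, "rz": 0},
  {"gripper": 3, "tx": 0, "ty": 0, "tz": 4.9, "rx": 0, "ry": 0, "rz": 0},
  {"gripper": 3, "tx": 0, "ty": 0, "tz": 4.9, "rx": 0, "ry": 0, "rz": 0},
  {"gripper": 8.5, "tx": 0, "ty": 0, "tz": 4.9, "rx": 0, "ry": 0, "rz": 0},
  {"gripper": 8.5, "tx": 0, "ty": 0, "tz": 4.9, "rx": 0, "ry": 0, "rz": 0},
  {"gripper": 8.5, "tx": 0, "ty": 0, "tz": 4.9, "rx": 0, "ry": 0, "rz": 0},
  {"gripper": 8.5, "tx": 0, "ty": 0, "tz": 4.9, "rx": 0, "ry": 0, "rz": 0},
])

```text
time_s: 9.55
position: [0.4407, 0.1889, 0.0631]
orientation: [[0.154, 0.988, 0.0], [0.988, -0.154, 0.0], [0.0, 0.0, -1.0]]
ft_force: [-0.5, 0.6, 0.7]
finger_gap: 0.0853
grasp_force: 0.0
```

>>> carry_out([
  {"gripper": 8.5, "tx": 0, "ty": 0, "tz": -5, "rx": 0, "ry": 0, "rz": 0},
  {"gripper": 8.5, "tx": 0, "ty": 0, "tz": -10, "rx": 0, "ry": 0, "rz": 0},
  {"gripper": 8.5, "tx": 0.8, "ty": 14.4, "tz": -10, "rx": 0, "ry": 0, "rz": -0.12},
  {"gripper": 8.5, "tx": 0.8, "ty": 14.4, "tz": -10, "rx": 0, "ry": 0, "rz": -0.12},
  {"gripper": 8.5, "tx": 0.8, "ty": 14.4, "tz": -10, "rx": 0, "ry": 0, "rz": -0.12},
  {"gripper": 8.5, "tx": 0.8, "ty": 14.4, "tz": -10, "rx": 0, "ry": 0, "rz": -0.12},
  {"gripper": 8.5, "tx": 0.8, "ty": 14.4, "tz": -10, "rx": 0, "ry": 0, "rz": -0.12},
  {"gripper": 8.5, "tx": 0.8, "ty": 14.4, "tz": -10, "rx": 0, "ry": 0, "rz": -0.12},
])

```text
time_s: 10.55
position: [0.5825, 0.1748, 0.1629]
orientation: [[0.034, 0.999, -0.001], [0.999, -0.034, -0.0], [-0.0, -0.001, -1.0]]
ft_force: [0.1, -0.6, -0.6]
finger_gap: 0.0849
grasp_force: 0.0
```

```bash
python3 - <<'E'
from h import *
go(.585,.1763,.062,-2);print(bot.read_state()['position'])
E
```

```text
t [ 0.16  0.26 10.09] r [-0.001  0.     0.001] F [ 0.11 -0.55 -0.61] gap 0.0849 t 10.55
[0.58248943 0.17475277 0.16287394]
```

>>> carry_out([
  {"gripper": 8.5, "tx": 0.2, "ty": 0.2, "tz": 2, "rx": 0, "ry": 0, "rz": 0},
  {"gripper": 8.5, "tx": 0.2, "ty": 0.2, "tz": 5, "rx": 0, "ry": 0, "rz": 0},
  {"gripper": 8.5, "tx": 0.2, "ty": 0.2, "tz": 8, "rx": 0, "ry": 0, "rz": 0},
  {"gripper": 8.5, "tx": 0.2, "ty": 0.2, "tz": 10, "rx": 0, "ry": 0, "rz": 0},
  {"gripper": 8.5, "tx": 0.2, "ty": 0.2, "tz": 10, "rx": 0, "ry": 0, "rz": 0},
  {"gripper": 3, "tx": 0.2, "ty": 0.2, "tz": 10, "rx": 0, "ry": 0, "rz": 0},
  {"gripper": 3, "tx": 0.2, "ty": 0.2, "tz": 10, "rx": 0, "ry": 0, "rz": 0},
  {"gripper": 3, "tx": 0.2, "ty": 0.2, "tz": 10, "rx": 0, "ry": 0, "rz": 0},
])

```text
time_s: 11.55
position: [0.5865, 0.1768, 0.0644]
orientation: [[0.035, 0.999, 0.001], [0.999, -0.035, 0.001], [0.001, 0.001, -1.0]]
ft_force: [-1.7, -0.5, 6.0]
finger_gap: 0.0432
grasp_force: 60.2
```

>>> carry_out([
  {"gripper": 3, "tx": 0, "ty": 0, "tz": 0, "rx": 0, "ry": 0, "rz": 0},
  {"gripper": 3, "tx": 0, "ty": 0, "tz": -5, "rx": 0, "ry": 0, "rz": 0},
  {"gripper": 3, "tx": 0, "ty": 0, "tz": -10, "rx": 0, "ry": 0, "rz": 0},
  {"gripper": 3, "tx": 0, "ty": 0, "tz": -14, "rx": 0, "ry": 0, "rz": 0},
  {"gripper": 3, "tx": 0, "ty": 0, "tz": -14, "rx": 0, "ry": 0, "rz": 0},
  {"gripper": 3, "tx": 0, "ty": 0, "tz": -14, "rx": 0, "ry": 0, "rz": 0},
  {"gripper": 3, "tx": 0, "ty": 0, "tz": -14, "rx": 0, "ry": 0, "rz": 0},
  {"gripper": 3, "tx": 0, "ty": 0, "tz": -14, "rx": 0, "ry": 0, "rz": 0},
])

```text
time_s: 12.55
position: [0.5851, 0.1762, 0.2011]
orientation: [[0.035, 0.999, -0.003], [0.999, -0.035, -0.001], [-0.001, -0.003, -1.0]]
ft_force: [-0.2, -0.2, -5.7]
finger_gap: 0.0436
grasp_force: 64.3
```

```bash
python3 - <<'E'
from h import *
go(.4627,-.0462,.175,19.6);print(bot.read_state()['position'])
E
```

```text
t [-22.66 -11.45   2.66] r [-0.003  0.    -0.377] F [-0.15 -0.24 -5.7 ] gap 0.0436 t 12.55
[0.58510925 0.17624085 0.20110635]
```

>>> carry_out([
  {"gripper": 3, "tx": -22.7, "ty": -11.4, "tz": 1.5, "rx": 0, "ry": 0, "rz": -0.377},
  {"gripper": 3, "tx": -22.7, "ty": -11.4, "tz": 1.5, "rx": 0, "ry": 0, "rz": -0.377},
  {"gripper": 3, "tx": -22.7, "ty": -11.4, "tz": 1.5, "rx": 0, "ry": 0, "rz": -0.377},
  {"gripper": 3, "tx": -22.7, "ty": -11.4, "tz": 1.5, "rx": 0, "ry": 0, "rz": -0.377},
  {"gripper": 3, "tx": -22.7, "ty": -11.4, "tz": 1.5, "rx": 0, "ry": 0, "rz": -0.377},
  {"gripper": 3, "tx": -22.7, "ty": -11.4, "tz": 1.5, "rx": 0, "ry": 0, "rz": -0.377},
  {"gripper": 3, "tx": -22.7, "ty": -11.4, "tz": 1.5, "rx": 0, "ry": 0, "rz": -0.377},
  {"gripper": 3, "tx": -22.7, "ty": -11.4, "tz": 1.5, "rx": 0, "ry": 0, "rz": -0.377},
])

```text
time_s: 13.55
position: [0.465, -0.0454, 0.1879]
orientation: [[-0.337, 0.941, 0.0], [0.941, 0.337, 0.0], [0.0, 0.0, -1.0]]
ft_force: [0.2, -1.2, -6.3]
finger_gap: 0.0433
grasp_force: 65.8
```

```bash
python3 - <<'E'
from h import *
a=cap('scene');x=cv2.resize(a['img'][110:260,240:360],None,fx=4,fy=4,interpolation=cv2.INTER_CUBIC)
cv2.imwrite('pics/c3.png',x[...,::-1])
go(.4627,-.0462,.122,19.6);print(bot.read_state()['position'])
# cartridge in hand: visible orange/dark points, z .125-.225
W=cloud(a);P=W[110:240,240:340].reshape(-1,3);C=a['img'][110:240,240:340].reshape(-1,3).astype(int)
m=(C[:,0]>110)&(C[:,0]>1.6*C[:,2])&(C[:,0]>1.4*C[:,1])&(P[:,2]>.12)&(P[:,2]<.24)&(np.hypot(P[:,0]-.4627,P[:,1]+.0462)<.05)
Q=P[m];print(m.sum(),Q.min(0),Q.max(0));t=np.radians(19.6)
e=np.c_[np.cos(t),np.sin(t)].T[:,0];f=np.array([-e[1],e[0]])
d=Q[:,:2]-[.4627,-.0462]
print('along e',np.percentile(d@e,[2,10,50,90,98]).round(4),'along f',np.percentile(d@f,[2,10,50,90,98]).round(4))
# dock remeasure
P=W[180:250,265:335].reshape(-1,3);P=P[(P[:,2]>.054)&(P[:,2]<.066)]
print(cv2.minAreaRect((P[:,:2]*1000).astype(np.float32)))
E
```

```text
t [ 0.   -0.23  6.59] r [ 0.    -0.     0.002] F [-0.39 -0.47 -6.08] gap 0.0432 t 13.6
[ 0.46486474 -0.04546348  0.18793882]
214 [ 0.41320061 -0.06884723  0.12856602] [ 0.50210334 -0.01813076  0.23880635]
along e [-0.0318 -0.0157  0.0023  0.0199  0.0234] along f [-0.0134  0.0152  0.0199  0.0215  0.0228]
((462.501220703125, -45.922882080078125), (92.08180236816406, 95.47447967529297), 19.64652442932129)
```

View pics/c3.png

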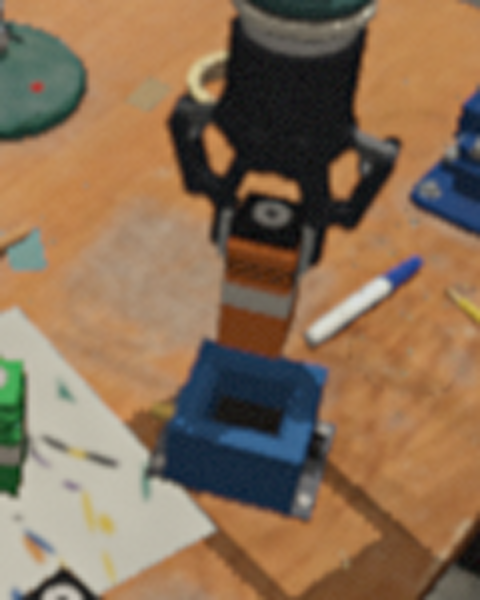

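The cartridge hangs upright in the jaws over the well. The TCP is about 2 mm off along the closing axis, so I'll correct by −0.2 cm and lower into the mouth.

>>> carry_out([
  {"gripper": 3, "tx": 0, "ty": -0.2, "tz": 1, "rx": 0, "ry": 0, "rz": 0},
  {"gripper": 3, "tx": 0, "ty": -0.2, "tz": 3, "rx": 0, "ry": 0, "rz": 0},
  {"gripper": 3, "tx": 0, "ty": -0.2, "tz": 5, "rx": 0, "ry": 0, "rz": 0},
  {"gripper": 3, "tx": 0, "ty": -0.2, "tz": 6, "rx": 0, "ry": 0, "rz": 0},
  {"gripper": 3, "tx": 0, "ty": -0.2, "tz": 6.5, "rx": 0, "ry": 0, "rz": 0},
  {"gripper": 3, "tx": 0, "ty": -0.2, "tz": 7, "rx": 0, "ry": 0, "rz": 0},
  {"gripper": 3, "tx": 0, "ty": -0.2, "tz": 7.2, "rx": 0, "ry": 0, "rz": 0},
  {"gripper": 3, "tx": 0, "ty": -0.2, "tz": 7.2, "rx": 0, "ry": 0, "rz": 0},
])

```text
time_s: 14.6
position: [0.4626, -0.0471, 0.1161]
orientation: [[-0.335, 0.942, 0.0], [0.942, 0.335, -0.0], [-0.0, 0.0, -1.0]]
ft_force: [-0.1, 0.8, -5.5]
finger_gap: 0.0433
grasp_force: 65.6
```

>>> carry_out([
  {"gripper": 3, "tx": 0, "ty": 0, "tz": 0.1, "rx": 0, "ry": 0, "rz": 0},
  {"gripper": 3, "tx": 0, "ty": 0, "tz": 0.2, "rx": 0, "ry": 0, "rz": 0},
  {"gripper": 3, "tx": 0, "ty": 0, "tz": 0.3, "rx": 0, "ry": 0, "rz": 0},
  {"gripper": 3, "tx": 0, "ty": 0, "tz": 0.4, "rx": 0, "ry": 0, "rz": 0},
  {"gripper": 3, "tx": 0, "ty": 0, "tz": 0.5, "rx": 0, "ry": 0, "rz": 0},
  {"gripper": 3, "tx": 0, "ty": 0, "tz": 0.6, "rx": 0, "ry": 0, "rz": 0},
  {"gripper": 3, "tx": 0, "ty": 0, "tz": 0.7, "rx": 0, "ry": 0, "rz": 0},
  {"gripper": 3, "tx": 0, "ty": 0, "tz": 0.7, "rx": 0, "ry": 0, "rz": 0},
])

```text
time_s: 15.6
position: [0.4623, -0.047, 0.1088]
orientation: [[-0.335, 0.942, -0.0], [0.942, 0.335, 0.0], [0.0, -0.0, -1.0]]
ft_force: [0.9, 0.3, -5.1]
finger_gap: 0.0433
grasp_force: 65.6
```

>>> carry_out([
  {"gripper": 3, "tx": 0, "ty": 0, "tz": 0.1, "rx": 0, "ry": 0, "rz": 0},
  {"gripper": 3, "tx": 0, "ty": 0, "tz": 0.2, "rx": 0, "ry": 0, "rz": 0},
  {"gripper": 3, "tx": 0, "ty": 0, "tz": 0.3, "rx": 0, "ry": 0, "rz": 0},
  {"gripper": 3, "tx": 0, "ty": 0, "tz": 0.4, "rx": 0, "ry": 0, "rz": 0},
  {"gripper": 3, "tx": 0, "ty": 0, "tz": 0.5, "rx": 0, "ry": 0, "rz": 0},
  {"gripper": 3, "tx": 0, "ty": 0, "tz": 0.6, "rx": 0, "ry": 0, "rz": 0},
  {"gripper": 3, "tx": 0, "ty": 0, "tz": 0.7, "rx": 0, "ry": 0, "rz": 0},
  {"gripper": 3, "tx": 0, "ty": 0, "tz": 0.7, "rx": 0, "ry": 0, "rz": 0},
])

```text
time_s: 16.6
position: [0.4624, -0.047, 0.1019]
orientation: [[-0.335, 0.942, -0.0], [0.942, 0.335, 0.0], [0.0, -0.0, -1.0]]
ft_force: [0.1, -0.3, -5.8]
finger_gap: 0.0434
grasp_force: 65.6
```

>>> carry_out([
  {"gripper": 3, "tx": 0, "ty": 0, "tz": 0.1, "rx": 0, "ry": 0, "rz": 0},
  {"gripper": 3, "tx": 0, "ty": 0, "tz": 0.2, "rx": 0, "ry": 0, "rz": 0},
  {"gripper": 3, "tx": 0, "ty": 0, "tz": 0.3, "rx": 0, "ry": 0, "rz": 0},
  {"gripper": 3, "tx": 0, "ty": 0, "tz": 0.4, "rx": 0, "ry": 0, "rz": 0},
  {"gripper": 3, "tx": 0, "ty": 0, "tz": 0.5, "rx": 0, "ry": 0, "rz": 0},
  {"gripper": 3, "tx": 0, "ty": 0, "tz": 0.6, "rx": 0, "ry": 0, "rz": 0},
  {"gripper": 3, "tx": 0, "ty": 0, "tz": 0.6, "rx": 0, "ry": 0, "rz": 0},
  {"gripper": 3, "tx": 0, "ty": 0, "tz": 0.6, "rx": 0, "ry": 0, "rz": 0},
])

```text
time_s: 17.6
position: [0.4624, -0.0471, 0.096]
orientation: [[-0.335, 0.942, 0.0], [0.942, 0.335, 0.0], [0.0, 0.0, -1.0]]
ft_force: [0.1, -0.8, -5.6]
finger_gap: 0.0432
grasp_force: 65.6
```

>>> carry_out([
  {"gripper": 3, "tx": 0, "ty": 0, "tz": 0.1, "rx": 0, "ry": 0, "rz": 0},
  {"gripper": 3, "tx": 0, "ty": 0, "tz": 0.2, "rx": 0, "ry": 0, "rz": 0},
  {"gripper": 3, "tx": 0, "ty": 0, "tz": 0.3, "rx": 0, "ry": 0, "rz": 0},
  {"gripper": 3, "tx": 0, "ty": 0, "tz": 0.4, "rx": 0, "ry": 0, "rz": 0},
  {"gripper": 3, "tx": 0, "ty": 0, "tz": 0.5, "rx": 0, "ry": 0, "rz": 0},
  {"gripper": 3, "tx": 0, "ty": 0, "tz": 0.5, "rx": 0, "ry": 0, "rz": 0},
  {"gripper": 3, "tx": 0, "ty": 0, "tz": 0.5, "rx": 0, "ry": 0, "rz": 0},
  {"gripper": 3, "tx": 0, "ty": 0, "tz": 0.5, "rx": 0, "ry": 0, "rz": 0},
])

```text
time_s: 18.6
position: [0.4626, -0.0471, 0.091]
orientation: [[-0.335, 0.942, 0.0], [0.942, 0.335, 0.0], [-0.0, 0.0, -1.0]]
ft_force: [-0.6, -0.1, 1.1]
finger_gap: 0.0433
grasp_force: 66.6
```

Pad contact is at TCP z of about 0.091, so at least 9 mm of travel remain. I'll press on in small steps.

>>> carry_out([
  {"gripper": 3, "tx": 0, "ty": 0, "tz": 0.1, "rx": 0, "ry": 0, "rz": 0},
  {"gripper": 3, "tx": 0, "ty": 0, "tz": 0.2, "rx": 0, "ry": 0, "rz": 0},
  {"gripper": 3, "tx": 0, "ty": 0, "tz": 0.3, "rx": 0, "ry": 0, "rz": 0},
  {"gripper": 3, "tx": 0, "ty": 0, "tz": 0.4, "rx": 0, "ry": 0, "rz": 0},
  {"gripper": 3, "tx": 0, "ty": 0, "tz": 0.5, "rx": 0, "ry": 0, "rz": 0},
  {"gripper": 3, "tx": 0, "ty": 0, "tz": 0.6, "rx": 0, "ry": 0, "rz": 0},
  {"gripper": 3, "tx": 0, "ty": 0, "tz": 0.6, "rx": 0, "ry": 0, "rz": 0},
  {"gripper": 3, "tx": 0, "ty": 0, "tz": 0.6, "rx": 0, "ry": 0, "rz": 0},
])

```text
time_s: 19.6
position: [0.4625, -0.0471, 0.0849]
orientation: [[-0.335, 0.942, 0.0], [0.942, 0.335, 0.0], [0.0, 0.0, -1.0]]
ft_force: [0.1, 0.4, 1.0]
finger_gap: 0.0431
grasp_force: 66.7
```

>>> carry_out([
  {"gripper": 3, "tx": 0, "ty": 0, "tz": 0.05, "rx": 0, "ry": 0, "rz": 0},
  {"gripper": 3, "tx": 0, "ty": 0, "tz": 0.1, "rx": 0, "ry": 0, "rz": 0},
  {"gripper": 3, "tx": 0, "ty": 0, "tz": 0.15, "rx": 0, "ry": 0, "rz": 0},
  {"gripper": 3, "tx": 0, "ty": 0, "tz": 0.2, "rx": 0, "ry": 0, "rz": 0},
  {"gripper": 3, "tx": 0, "ty": 0, "tz": 0.25, "rx": 0, "ry": 0, "rz": 0},
  {"gripper": 3, "tx": 0, "ty": 0, "tz": 0.3, "rx": 0, "ry": 0, "rz": 0},
  {"gripper": 3, "tx": 0, "ty": 0, "tz": 0.3, "rx": 0, "ry": 0, "rz": 0},
  {"gripper": 3, "tx": 0, "ty": 0, "tz": 0.3, "rx": 0, "ry": 0, "rz": 0},
])

```text
time_s: 20.6
position: [0.4625, -0.0471, 0.0819]
orientation: [[-0.335, 0.942, 0.0], [0.942, 0.335, 0.0], [0.0, 0.0, -1.0]]
ft_force: [1.1, 0.4, 1.6]
finger_gap: 0.0432
grasp_force: 66.7
```

Now 1.5 mm per call.

>>> carry_out([
  {"gripper": 3, "tx": 0, "ty": 0, "tz": 0.03, "rx": 0, "ry": 0, "rz": 0},
  {"gripper": 3, "tx": 0, "ty": 0, "tz": 0.06, "rx": 0, "ry": 0, "rz": 0},
  {"gripper": 3, "tx": 0, "ty": 0, "tz": 0.09, "rx": 0, "ry": 0, "rz": 0},
  {"gripper": 3, "tx": 0, "ty": 0, "tz": 0.12, "rx": 0, "ry": 0, "rz": 0},
  {"gripper": 3, "tx": 0, "ty": 0, "tz": 0.15, "rx": 0, "ry": 0, "rz": 0},
  {"gripper": 3, "tx": 0, "ty": 0, "tz": 0.15, "rx": 0, "ry": 0, "rz": 0},
  {"gripper": 3, "tx": 0, "ty": 0, "tz": 0.15, "rx": 0, "ry": 0, "rz": 0},
  {"gripper": 3, "tx": 0, "ty": 0, "tz": 0.15, "rx": 0, "ry": 0, "rz": 0},
])

```text
time_s: 21.6
position: [0.4625, -0.0471, 0.0807]
orientation: [[-0.335, 0.942, 0.0], [0.942, 0.335, 0.0], [-0.0, 0.0, -1.0]]
ft_force: [-0.2, 0.6, 6.3]
finger_gap: 0.0434
grasp_force: 67.1
```

The stop is reached: the force is up by about 5 N. A little more to confirm it.

>>> carry_out([
  {"gripper": 3, "tx": 0, "ty": 0, "tz": 0.02, "rx": 0, "ry": 0, "rz": 0},
  {"gripper": 3, "tx": 0, "ty": 0, "tz": 0.04, "rx": 0, "ry": 0, "rz": 0},
  {"gripper": 3, "tx": 0, "ty": 0, "tz": 0.05, "rx": 0, "ry": 0, "rz": 0},
  {"gripper": 3, "tx": 0, "ty": 0, "tz": 0.06, "rx": 0, "ry": 0, "rz": 0},
  {"gripper": 3, "tx": 0, "ty": 0, "tz": 0.06, "rx": 0, "ry": 0, "rz": 0},
  {"gripper": 3, "tx": 0, "ty": 0, "tz": 0.06, "rx": 0, "ry": 0, "rz": 0},
  {"gripper": 3, "tx": 0, "ty": 0, "tz": 0.06, "rx": 0, "ry": 0, "rz": 0},
  {"gripper": 3, "tx": 0, "ty": 0, "tz": 0.06, "rx": 0, "ry": 0, "rz": 0},
])

```text
time_s: 22.6
position: [0.4625, -0.0471, 0.0803]
orientation: [[-0.335, 0.942, 0.0], [0.942, 0.335, 0.0], [-0.0, 0.0, -1.0]]
ft_force: [0.0, 0.6, 8.8]
finger_gap: 0.0432
grasp_force: 67.2
```

>>> carry_out([
  {"gripper": 3, "tx": 0, "ty": 0, "tz": 0.02, "rx": 0, "ry": 0, "rz": 0},
  {"gripper": 3, "tx": 0, "ty": 0, "tz": 0.04, "rx": 0, "ry": 0, "rz": 0},
  {"gripper": 3, "tx": 0, "ty": 0, "tz": 0.05, "rx": 0, "ry": 0, "rz": 0},
  {"gripper": 3, "tx": 0, "ty": 0, "tz": 0.06, "rx": 0, "ry": 0, "rz": 0},
  {"gripper": 3, "tx": 0, "ty": 0, "tz": 0.06, "rx": 0, "ry": 0, "rz": 0},
  {"gripper": 3, "tx": 0, "ty": 0, "tz": 0.06, "rx": 0, "ry": 0, "rz": 0},
  {"gripper": 3, "tx": 0, "ty": 0, "tz": 0.06, "rx": 0, "ry": 0, "rz": 0},
  {"gripper": 3, "tx": 0, "ty": 0, "tz": 0.06, "rx": 0, "ry": 0, "rz": 0},
])

```text
time_s: 23.6
position: [0.4625, -0.0471, 0.08]
orientation: [[-0.335, 0.942, 0.0], [0.942, 0.335, -0.0], [-0.0, 0.0, -1.0]]
ft_force: [-2.8, 0.9, 12.7]
finger_gap: 0.0434
grasp_force: 67.7
```

The stop is firm: force climbs about 1 mm per 10 N and the total load is about 18 N. I'll ease off, release and rise.

>>> carry_out([
  {"gripper": 3, "tx": 0, "ty": 0, "tz": -0.05, "rx": 0, "ry": 0, "rz": 0},
  {"gripper": 3, "tx": 0, "ty": 0, "tz": -0.12, "rx": 0, "ry": 0, "rz": 0},
  {"gripper": 8.5, "tx": 0, "ty": 0, "tz": -0.12, "rx": 0, "ry": 0, "rz": 0},
  {"gripper": 8.5, "tx": 0, "ty": 0, "tz": -0.12, "rx": 0, "ry": 0, "rz": 0},
  {"gripper": 8.5, "tx": 0, "ty": 0, "tz": -0.12, "rx": 0, "ry": 0, "rz": 0},
  {"gripper": 8.5, "tx": 0, "ty": 0, "tz": -0.12, "rx": 0, "ry": 0, "rz": 0},
  {"gripper": 8.5, "tx": 0, "ty": 0, "tz": -4, "rx": 0, "ry": 0, "rz": 0},
  {"gripper": 8.5, "tx": 0, "ty": 0, "tz": -9, "rx": 0, "ry": 0, "rz": 0},
])

```text
time_s: 24.6
position: [0.4612, -0.0468, 0.1692]
orientation: [[-0.335, 0.942, -0.003], [0.942, 0.335, 0.001], [0.002, -0.003, -1.0]]
ft_force: [1.4, -0.4, -0.4]
finger_gap: 0.0848
grasp_force: 0.0
```

```bash
python3 - <<'E'
from h import *
go(.441,.1887,.172,-9);print(bot.read_state()['position'])
a=cap('scene');x=cv2.resize(a['img'][130:310,200:360],None,fx=3,fy=3,interpolation=cv2.INTER_CUBIC)
cv2.imwrite('pics/c4.png',x[...,::-1])
E
```

```text
t [22.87  5.99 -0.25] r [-0.003 -0.001  0.499] F [ 1.37 -0.38 -0.37] gap 0.0848 t 24.6
[ 0.46120925 -0.0468204   0.16920329]
```

View pics/c4.png

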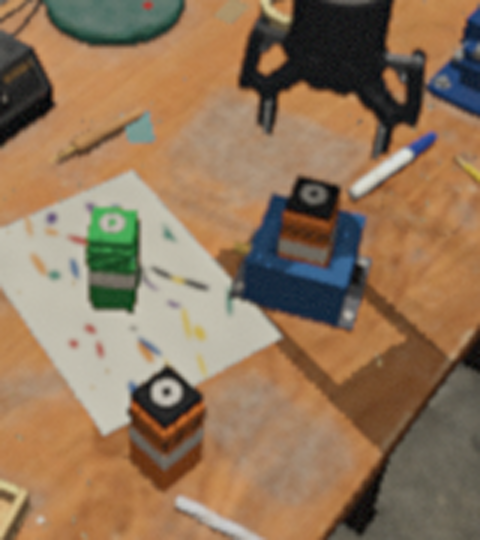

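Cartridge A sits upright in the dock, and B stands undisturbed at crop (167,420). Next is B.

>>> carry_out([
  {"gripper": 8.5, "tx": 22.8, "ty": 6, "tz": -0.3, "rx": 0, "ry": 0, "rz": 0.499},
  {"gripper": 8.5, "tx": 22.8, "ty": 6, "tz": -0.3, "rx": 0, "ry": 0, "rz": 0.499},
  {"gripper": 8.5, "tx": 22.8, "ty": 6, "tz": -0.3, "rx": 0, "ry": 0, "rz": 0.499},
  {"gripper": 8.5, "tx": 22.8, "ty": 6, "tz": -0.3, "rx": 0, "ry": 0, "rz": 0.499},
  {"gripper": 8.5, "tx": 22.8, "ty": 6, "tz": -0.3, "rx": 0, "ry": 0, "rz": 0.499},
  {"gripper": 8.5, "tx": 22.8, "ty": 6, "tz": -0.3, "rx": 0, "ry": 0, "rz": 0.499},
  {"gripper": 8.5, "tx": 22.8, "ty": 6, "tz": -0.3, "rx": 0, "ry": 0, "rz": 0.499},
  {"gripper": 8.5, "tx": 22.8, "ty": 6, "tz": -0.3, "rx": 0, "ry": 0, "rz": 0.499},
])

```text
time_s: 25.65
position: [0.4427, 0.1864, 0.1722]
orientation: [[0.158, 0.987, -0.0], [0.987, -0.158, -0.0], [-0.0, -0.0, -1.0]]
ft_force: [-1.0, -1.1, -0.2]
finger_gap: 0.0845
grasp_force: 0.0
```

```bash
python3 - <<'E'
from h import *
go(.441,.1887,.062,-9)
E
```

```text
t [ 0.2  -0.2  11.02] r [-0.     0.    -0.002] F [-1.03 -1.08 -0.22] gap 0.0845 t 25.65
```

>>> carry_out([
  {"gripper": 8.5, "tx": 0.1, "ty": -0.2, "tz": 3, "rx": 0, "ry": 0, "rz": 0},
  {"gripper": 8.5, "tx": 0.1, "ty": -0.2, "tz": 6, "rx": 0, "ry": 0, "rz": 0},
  {"gripper": 8.5, "tx": 0.1, "ty": -0.2, "tz": 9, "rx": 0, "ry": 0, "rz": 0},
  {"gripper": 8.5, "tx": 0.1, "ty": -0.2, "tz": 11, "rx": 0, "ry": 0, "rz": 0},
  {"gripper": 8.5, "tx": 0.1, "ty": -0.2, "tz": 11, "rx": 0, "ry": 0, "rz": 0},
  {"gripper": 3, "tx": 0.1, "ty": -0.2, "tz": 11, "rx": 0, "ry": 0, "rz": 0},
  {"gripper": 3, "tx": 0.1, "ty": -0.2, "tz": 11, "rx": 0, "ry": 0, "rz": 0},
  {"gripper": 3, "tx": 0.1, "ty": -0.2, "tz": 11, "rx": 0, "ry": 0, "rz": 0},
])

```text
time_s: 26.65
position: [0.4414, 0.1893, 0.0634]
orientation: [[0.156, 0.988, 0.002], [0.988, -0.156, 0.001], [0.001, 0.002, -1.0]]
ft_force: [-0.8, 0.8, 5.7]
finger_gap: 0.0434
grasp_force: 60.7
```

>>> carry_out([
  {"gripper": 3, "tx": 0, "ty": 0, "tz": 0, "rx": 0, "ry": 0, "rz": 0},
  {"gripper": 3, "tx": 0, "ty": 0, "tz": -4, "rx": 0, "ry": 0, "rz": 0},
  {"gripper": 3, "tx": 0, "ty": 0, "tz": -9, "rx": 0, "ry": 0, "rz": 0},
  {"gripper": 3, "tx": 0, "ty": 0, "tz": -9, "rx": 0, "ry": 0, "rz": 0},
  {"gripper": 3, "tx": 0, "ty": 0, "tz": -9, "rx": 0, "ry": 0, "rz": 0},
  {"gripper": 3, "tx": 0, "ty": 0, "tz": -9, "rx": 0, "ry": 0, "rz": 0},
  {"gripper": 3, "tx": 0, "ty": 0, "tz": -9, "rx": 0, "ry": 0, "rz": 0},
  {"gripper": 3, "tx": 0, "ty": 0, "tz": -9, "rx": 0, "ry": 0, "rz": 0},
])

```text
time_s: 27.65
position: [0.4402, 0.189, 0.1515]
orientation: [[0.156, 0.988, -0.002], [0.988, -0.156, -0.0], [-0.001, -0.001, -1.0]]
ft_force: [-0.7, 0.9, -2.9]
finger_gap: 0.0432
grasp_force: 64.5
```

```bash
python3 - <<'E'
from h import *
go(.538,.3625,.152,15.7)
E
```

```text
t [18.66  6.95 -0.07] r [-0.002  0.    -0.431] F [-0.66  0.88 -2.91] gap 0.0432 t 27.65
```

>>> carry_out([
  {"gripper": 3, "tx": 18.6, "ty": 6.9, "tz": 0, "rx": 0, "ry": 0, "rz": -0.431},
  {"gripper": 3, "tx": 18.6, "ty": 6.9, "tz": 0, "rx": 0, "ry": 0, "rz": -0.431},
  {"gripper": 3, "tx": 18.6, "ty": 6.9, "tz": 0, "rx": 0, "ry": 0, "rz": -0.431},
  {"gripper": 3, "tx": 18.6, "ty": 6.9, "tz": 0, "rx": 0, "ry": 0, "rz": -0.431},
  {"gripper": 3, "tx": 18.6, "ty": 6.9, "tz": 0, "rx": 0, "ry": 0, "rz": -0.431},
  {"gripper": 3, "tx": 18.6, "ty": 6.9, "tz": 0, "rx": 0, "ry": 0, "rz": -0.431},
  {"gripper": 3, "tx": 18.6, "ty": 6.9, "tz": 0, "rx": 0, "ry": 0, "rz": -0.431},
  {"gripper": 3, "tx": 18.6, "ty": 6.9, "tz": 0, "rx": 0, "ry": 0, "rz": -0.431},
])

```text
time_s: 28.65
position: [0.5376, 0.3612, 0.1526]
orientation: [[-0.27, 0.963, -0.0], [0.963, 0.27, 0.0], [0.0, -0.0, -1.0]]
ft_force: [0.8, -0.4, -3.8]
finger_gap: 0.0434
grasp_force: 64.8
```

>>> carry_out([
  {"gripper": 3, "tx": 0, "ty": 0, "tz": 3, "rx": 0, "ry": 0, "rz": 0},
  {"gripper": 3, "tx": 0, "ty": 0, "tz": 5.5, "rx": 0, "ry": 0, "rz": 0},
  {"gripper": 3, "tx": 0, "ty": 0, "tz": 6.5, "rx": 0, "ry": 0, "rz": 0},
  {"gripper": 3, "tx": 0, "ty": 0, "tz": 7, "rx": 0, "ry": 0, "rz": 0},
  {"gripper": 3, "tx": 0, "ty": 0, "tz": 7.4, "rx": 0, "ry": 0, "rz": 0},
  {"gripper": 3, "tx": 0, "ty": 0, "tz": 7.7, "rx": 0, "ry": 0, "rz": 0},
  {"gripper": 3, "tx": 0, "ty": 0, "tz": 7.8, "rx": 0, "ry": 0, "rz": 0},
  {"gripper": 3, "tx": 0, "ty": 0, "tz": 7.8, "rx": 0, "ry": 0, "rz": 0},
])

```text
time_s: 29.65
position: [0.538, 0.3622, 0.0745]
orientation: [[-0.271, 0.963, 0.0], [0.963, 0.271, 0.0], [0.0, 0.0, -1.0]]
ft_force: [-1.7, 0.5, -3.1]
finger_gap: 0.0431
grasp_force: 64.6
```

Still hanging, so down another 3 mm until it stands.

>>> carry_out([
  {"gripper": 3, "tx": 0, "ty": 0, "tz": 0.05, "rx": 0, "ry": 0, "rz": 0},
  {"gripper": 3, "tx": 0, "ty": 0, "tz": 0.1, "rx": 0, "ry": 0, "rz": 0},
  {"gripper": 3, "tx": 0, "ty": 0, "tz": 0.15, "rx": 0, "ry": 0, "rz": 0},
  {"gripper": 3, "tx": 0, "ty": 0, "tz": 0.2, "rx": 0, "ry": 0, "rz": 0},
  {"gripper": 3, "tx": 0, "ty": 0, "tz": 0.25, "rx": 0, "ry": 0, "rz": 0},
  {"gripper": 3, "tx": 0, "ty": 0, "tz": 0.3, "rx": 0, "ry": 0, "rz": 0},
  {"gripper": 3, "tx": 0, "ty": 0, "tz": 0.3, "rx": 0, "ry": 0, "rz": 0},
  {"gripper": 3, "tx": 0, "ty": 0, "tz": 0.3, "rx": 0, "ry": 0, "rz": 0},
])

```text
time_s: 30.65
position: [0.5379, 0.3621, 0.0715]
orientation: [[-0.271, 0.963, 0.0], [0.963, 0.271, 0.0], [0.0, 0.0, -1.0]]
ft_force: [-1.0, -0.7, 2.2]
finger_gap: 0.0435
grasp_force: 65.0
```

It's standing on the cork. Release, rise and look.

>>> carry_out([
  {"gripper": 8.5, "tx": 0, "ty": 0, "tz": 0, "rx": 0, "ry": 0, "rz": 0},
  {"gripper": 8.5, "tx": 0, "ty": 0, "tz": 0, "rx": 0, "ry": 0, "rz": 0},
  {"gripper": 8.5, "tx": 0, "ty": 0, "tz": 0, "rx": 0, "ry": 0, "rz": 0},
  {"gripper": 8.5, "tx": 0, "ty": 0, "tz": 0, "rx": 0, "ry": 0, "rz": 0},
  {"gripper": 8.5, "tx": 0, "ty": 0, "tz": -3, "rx": 0, "ry": 0, "rz": 0},
  {"gripper": 8.5, "tx": 0, "ty": 0, "tz": -8, "rx": 0, "ry": 0, "rz": 0},
  {"gripper": 8.5, "tx": 0, "ty": 0, "tz": -13, "rx": 0, "ry": 0, "rz": 0},
  {"gripper": 8.5, "tx": 0, "ty": 0, "tz": -14, "rx": 0, "ry": 0, "rz": 0},
])

```text
time_s: 31.65
position: [0.5401, 0.3633, 0.2157]
orientation: [[-0.271, 0.963, 0.007], [0.963, 0.271, 0.004], [0.002, 0.007, -1.0]]
ft_force: [-0.1, 0.9, -0.2]
finger_gap: 0.0846
grasp_force: 0.0
```

```bash
python3 - <<'E'
from h import *
a=cap('scene');x=a['img'][150:350,90:350]
cv2.imwrite('pics/c5.png',cv2.resize(x,None,fx=2.8,fy=2.8,interpolation=cv2.INTER_CUBIC)[...,::-1])
W=cloud(a)
for c,z in [((.538,.3625),(.1,.12)),((.4627,-.0462),(.1,.135))]:
    m=(np.hypot(W[...,0]-c[0],W[...,1]-c[1])<.04)&(W[...,2]>z[0])&(W[...,2]<z[1]);P=W[m]
    zt=np.percentile(P[:,2],90);P=P[P[:,2]>zt-.008]
    print(len(P),np.median(P[:,2]),zt,cv2.minAreaRect((P[:,:2]*1000).astype(np.float32)))
E
```

```text
370 0.10743003995755485 0.10901696412900491 ((538.6968994140625, 359.9986572265625), (42.736122131347656, 41.97140121459961), 15.765291213989258)
197 0.11594292406814027 0.11749754672316547 ((462.0113220214844, -45.91088104248047), (41.74109649658203, 42.871849060058594), 18.11038589477539)
```

View pics/c5.png

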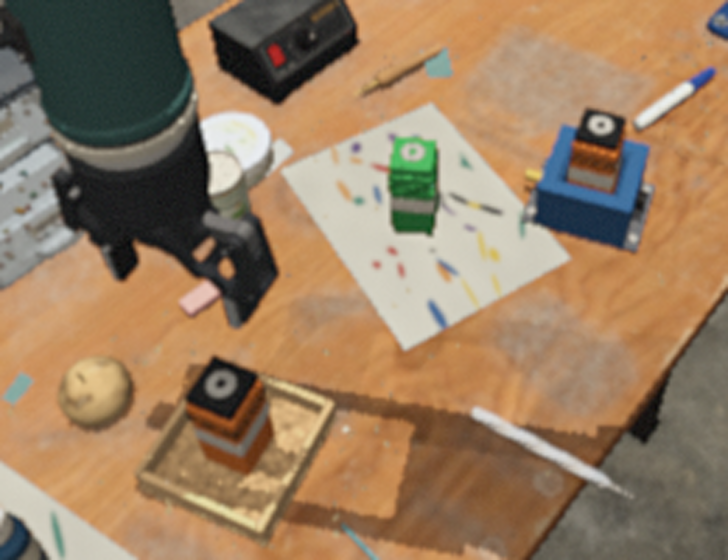

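The light cartridge stands upright in the tray (crop 230,415), with its top at 0.108 m. The full one sits upright in the dock (600,150). The gripper is clear and the green look-alike and other bystanders in this view are where they were, so I'm handing in.

```bash
python3 -c "
from station import bot
print(bot.hand_in())"
```

```text
the job is handed in; nothing more can be done
None
```

I handed the job in at about 32 s: the heavier cartridge (about 5.5 N against 2.5 N) is upright in the blue dock, pressed to a firm stop at about 18 N total load, and the lighter one stands upright in the cork tray; the hand-in returned no verdict.

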